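Dry-stack a sanding drum on the matching keyed hub

TASK

Find the one aluminium hub whose keyway lines up with the red key of the test shaft when the hub lies square in the green stacking jig, and seat it fully home there; then stack all the mahogany blanks that are on the bench squarely on it inside the jig, and after them the brass pressure plate with its porcelain knob up. Put the two hubs that do not fit flat in the orange tray, one beside the other, at any time, and do not bump the two walnut damper blocks that stand nearby.

Things in the scene. Friction and masses are not known exactly. Their poses are not given: they have to be found in the camera images.
- jig: fixed stacking jig: green base 120 (x) x 110 (y) x 12 mm; four steel corner angles, 6 mm thick, rise 58 mm above it round a pocket 74 (x) x 54 mm (y). Between the corners the long sides are open over 50 mm, so fingers can enter at their middle. Origin at the centre of the underside
- jig_pocket (a point): centre of the pocket floor, 12 mm above the jig's underside, axes as the jig's
- shaft_3: keyed test shaft in the jig: white foot 40 x 40 mm loose in a window of the base, level with it; above (11.5 to 23 mm) a dark stub 21 mm in diameter with a red key 7 mm wide out to 17.5 mm from the axis, lower than a hub. Origin at the underside centre, axes as the jig's. One of three is present. Its key points along the jig's +x, at the middle of a short side of the pocket
- shaft_1: keyed test shaft in the jig: white foot 40 x 40 mm loose in a window of the base, level with it; above (11.5 to 23 mm) a dark stub 21 mm in diameter with a red key 7 mm wide out to 17.5 mm from the axis, lower than a hub. Origin at the underside centre, axes as the jig's. One of three is present. Its key points along the jig's +y, at the middle of a long side of the pocket
- shaft_2: keyed test shaft in the jig: white foot 40 x 40 mm loose in a window of the base, level with it; above (11.5 to 23 mm) a dark stub 21 mm in diameter with a red key 7 mm wide out to 17.5 mm from the axis, lower than a hub. Origin at the underside centre, axes as the jig's. One of three is present. Its key points midway between the jig's +x and +y (45 degrees)
- hub_a: aluminium hub, a flat plate 70 (its x) x 50 (its y) x 14 mm, lying flat, with a bore 26 mm across through its middle and one keyway 10.8 mm wide, cut from the bore out to 20 mm from the centre; origin at the centre of the underside. The keyway points along its own +x, to the middle of a short side
- hub_b: aluminium hub, a flat plate 70 (its x) x 50 (its y) x 14 mm, lying flat, with a bore 26 mm across through its middle and one keyway 10.8 mm wide, cut from the bore out to 20 mm from the centre; origin at the centre of the underside. The keyway points along its own +y, to the middle of a long side
- hub_c: aluminium hub, a flat plate 70 (its x) x 50 (its y) x 14 mm, lying flat, with a bore 26 mm across through its middle and one keyway 10.8 mm wide, cut from the bore out to 20 mm from the centre; origin at the centre of the underside. The keyway points midway between its own +x and +y, 45 degrees to either
- plate: brass pressure plate 70 (x) x 50 (y) x 8 mm with a white porcelain knob in the middle, 24 mm in diameter, from 18 to 36 mm above the underside, on a thinner neck; origin at the centre of the underside
- tray: fixed orange reject tray, outside 200 (x) x 136 (y) x 16 mm high, walls and floor 5 mm, open on top; origin at the centre of the underside
- tray_in (a point): centre of the tray's inner floor (inside 190 x 126 mm), axes as the tray's
- damper0: walnut damper block with a white cap, 22 x 30 x 42 mm, a bystander; origin at the underside
- damper1: the other walnut damper block, the same size, a bystander; origin at the underside
- blank0: dark mahogany blank, a plain slab 70 (x) x 50 (y) x 10 mm lying flat; origin at the centre of the underside. Two to four of the four blanks are present
- blank1: dark mahogany blank, a plain slab 70 (x) x 50 (y) x 10 mm lying flat; origin at the centre of the underside. Two to four of the four blanks are present
- blank2: dark mahogany blank, a plain slab 70 (x) x 50 (y) x 10 mm lying flat; origin at the centre of the underside. Two to four of the four blanks are present
- blank3: dark mahogany blank, a plain slab 70 (x) x 50 (y) x 10 mm lying flat; origin at the centre of the underside. Two to four of the four blanks are present
Not all that is in view belongs to the job. What is shaped like the plate but black or turquoise is not meant.

How it is judged:
By the outcome, as a careful person would: the job done as asked, in the order asked, and still so for the second after the job is handed in, with the robot touching nothing.
Of shaft_1, shaft_2, shaft_3 only 1 to 1 are there at a start; the rules pass over those that are not, and their reading is None.
Of blank0, blank1, blank2, blank3 only 2 to 4 are there at a start; the rules pass over those that are not, and their reading is None.
At some moment in a run one of blank0, blank1, blank2, blank3, plate may be knocked a few centimetres aside while the robot is not near it.
It also fails if it takes over 208 s, if anything falls off the work surface, if the arm or the gripper's body presses on something with over 40 N, if the wrist force passes 120 N, or if a joint passes its speed limit or range.

ROBOT

A 6-joint arm with a two-finger parallel gripper is mounted at the origin on the work surface. World frame = base frame: x ahead of the robot, y to its left, z up, the work surface at z = 0. Lengths are in m, angles in rad, forces in N, time in s.
With the tool pointing down it reaches from about 0.375 to 0.925 m from the base axis. Payload 5.7 kg.
Tool frame: the origin (TCP) lies midway between the tips of the shut fingers; the grasp point (between the pads) lies 19 mm behind it; z points along the fingers, x is the direction in which the jaws open and shut, and the axes are right-handed (so a half turn about z gives the same grasp; the last joint's range is limited). The gripper opens to 88 mm and grips with 3 to 60 N. Pads are 20 mm wide; open, the fingers measure 115 mm over their backs; the gripper's body (75 mm by 178 mm) begins 61 mm behind the grasp point.
Start: joints at [-1.407, 0.359, 1.51, -0, 1.272, -0.115], TCP at [0.165, -0.577, 0.223] pointing down, gripper open.
Joint ranges: [-2.97, 2.97], [-1.01, 2.36], [0.21, 2.38], [-0.96, 4.11], [0.2, 2.71], [-2.98, 2.98]. Speed limits (rad/s): [2.39, 2.39, 3.14, 3.14, 3.14, 3.14].

INTERFACE

Orientations are given as a unit quaternion [x, y, z, w].
In Python, from bench import move_ptp, servo_line, goto_joints, move_gripper, sleep, inverse_kinematics, capture, PlanningError, close_job, spot_in, silhouettes, current_clock, current_joint_pos, current_qvel, current_joint_torque, current_position, current_orientation, current_force, current_torque, current_finger_gap gives the robot as it stands. Calls block until the motion is done:
- move_ptp(position, orientation): joint-space move of the TCP to a pose.
- servo_line(position, orientation=None, rate=0.15, contact_N=None): straight line of the TCP; orientation=None keeps the orientation; rate is the mean speed in m/s. With contact_N (N) it stops when the force on the tool has changed by that much, and returns True; else False.
- goto_joints(angles): joint-space move.
- move_gripper(opening): finger opening in m; the grip force is fixed at half the most; returns when the fingers have stopped.
- sleep(seconds).
- inverse_kinematics(position, orientation): joint angles nearest the present ones, or None.
- capture(name): name is "scene" or "side" or "wrist"; returns a dict with "image" (384x512x3 uint8, blue, green, red), "range_z" (384x512 float32, m along the optical axis (not along the pixel's ray), 0 where there is no reading), "intrinsics" (3x3 intrinsics, pixels), "k1" (the pictures are not rectified: a ray, as slopes to the right and down, at radius r is drawn at 1 + k1 r^2 times it, then the intrinsics apply), "R" (3x3) and "t" (3): a world point X has camera coordinates R X + t. Camera axes: x right, y down, z forward; pixel columns grow to the right and rows downward; lengths in m; the calibration is good to about 2 mm. A picture is of the moment at which its call begins.
A pose or a line that the arm cannot do raises PlanningError and nothing moves.
- close_job(): hands the job in, once; it reports no verdict.
Trained networks look in the newest picture that a camera, given by its name, has taken for a name from the list of things; names that differ only in an ending like _2 or _b are one class to them, and where a whole thing is asked for, a point or a joint stands for the part that bears it (a point fixed in the world has none). Each returns a list of dicts, best first, with "conf" (0 to 1); they miss things now and then, are a little off and sometimes report something else, mostly with a low value. They report only what shows in the picture. A call takes as long as a camera call. They do not tell look-alikes from the thing itself.
- spot_in(camera, query): "xy" ([column, row] in pixels, amid what is visible of it).
- silhouettes(camera, query): "region" (384x512 bool, what is visible of it) and "xy" ([column, row] in pixels, amid what is visible of it).
Readings, each from a call of its own:
- current_clock(): time.
- current_joint_pos(): joint angles.
- current_qvel(): joint speeds.
- current_joint_torque(): joint torques, N m.
- current_position(): TCP position.
- current_orientation(): TCP orientation.
- current_force(): force on the tool from outside, world axes, zero at the start.
- current_torque(): the same for the moment, N m.
- current_finger_gap(): finger opening in m.
Only numpy, scipy, OpenCV 4.12 (cv2) and the standard library are available. Lean on these libraries where they do the work, as an engineer would, in place of code of your own. Each camera call takes 0.05 s, during which the arm holds its last target. There are 200 camera calls.

## Working session

There is one attempt and no reset: what is moved stays moved. The work goes in short steps, each a Python script; the robot and the scene stay as the last script left them, time stands still between calls to the robot, and variables do not carry over. Pictures are saved under pics/ and viewed, about 12 in all and at most 16, crops included, and the job is handed in when it is done.

```bash
ls; mkdir -p pics
python3 - <<'E'
from bench import *
import cv2,numpy as np
for n in("scene","side","wrist"):
    c=capture(n); cv2.imwrite(f"pics/{n}0.png",c["image"]); np.savez(f"{n}0.npz",**c)
    print(n,c["intrinsics"].tolist(),c["k1"],np.round(c["R"],3).tolist(),c["t"], "cam",-c["R"].T@c["t"])
a=[cv2.imread(f"pics/{n}0.png") for n in("scene","side")]
cv2.imwrite("pics/s0big.png",cv2.resize(a[0],(800,600),interpolation=cv2.INTER_CUBIC))
cv2.imwrite("pics/d0big.png",cv2.resize(a[1],(800,600),interpolation=cv2.INTER_CUBIC))
print(current_clock())
E
```

```text
pics
scene [[382.0390898759596, 0.0, 255.4816965301103], [0.0, 382.0390898759596, 185.4529130387384], [0.0, 0.0, 1.0]] -0.038718357648919025 [[0.373, 0.928, 0.002], [0.77, -0.308, -0.559], [-0.518, 0.21, -0.829]] [-0.21632618 -0.33212331  1.25353662] cam [ 0.98586008 -0.16439262  0.85411471]
side [[419.75280554626016, 0.0, 254.46674407282185], [0.0, 419.75280554626016, 186.96619911177206], [0.0, 0.0, 1.0]] -0.07837394767361218 [[0.971, -0.237, -0.015], [-0.184, -0.714, -0.676], [0.149, 0.659, -0.737]] [-0.48136563  0.13253632  0.94795624] cam [ 0.35038161 -0.64439796  0.78095056]
wrist [[331.58664234103657, 0.0, 259.0031504963121], [0.0, 331.58664234103657, 189.12488547026754], [0.0, 0.0, 1.0]] -0.09952641349414398 [[0.275, -0.962, -0.002], [-0.916, -0.262, 0.303], [-0.292, -0.082, -0.953]] [-0.59896796 -0.03537675  0.39258112] cam [ 0.24688571 -0.55312903  0.38370535]
0.15
```

View pics/s0big.png

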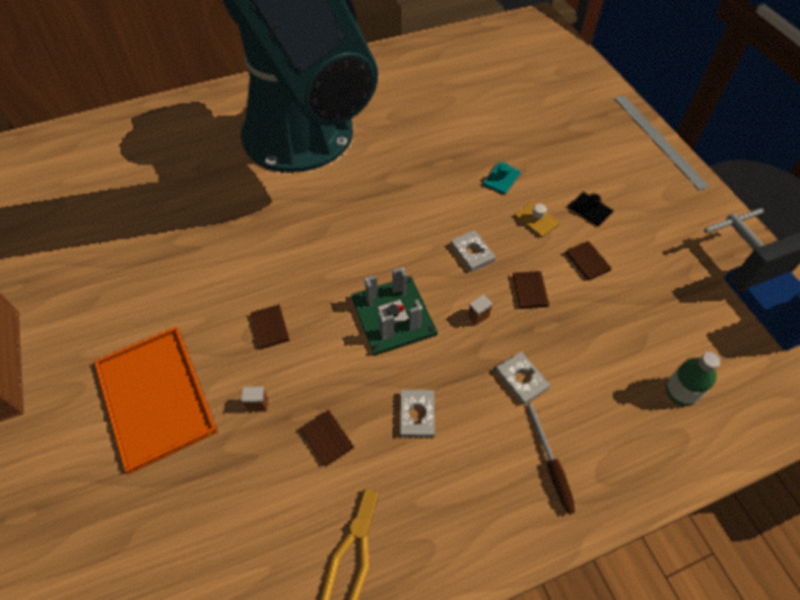

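View pics/d0big.png

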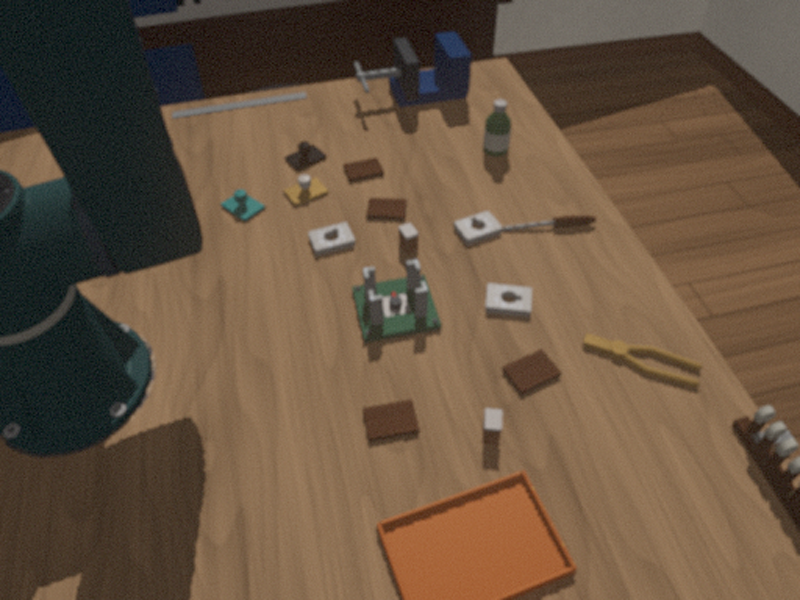

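The scene and side views show 4 blanks, at scene-800 px (268,326), (326,438), (530,289) and (588,260). The 3 hubs are at (473,250), (417,413) and (522,377). The brass plate is at (540,218); its look-alikes are turquoise (501,178) and black (590,207). The jig is at (393,313), the tray at (155,400), and the dampers at (254,398) and (480,310).

```bash
cat > h.py <<'E'
from bench import *
import numpy as np, cv2
def undist(c,uv):
    K=np.array(c["intrinsics"]);p=(np.atleast_2d(uv).astype(float)-K[:2,2])/K[0,0]
    q=p.copy()
    for _ in range(8): q=p/(1+c["k1"]*(q**2).sum(1,keepdims=True))
    return q
def world(c,uv,z):            # z = camera depth array
    q=undist(c,uv);P=np.c_[q,np.ones(len(q))]*np.asarray(z)[:,None]
    return (P-c["t"])@c["R"]
def onplane(c,uv,h):
    q=undist(c,uv);d=np.c_[q,np.ones(len(q))]@c["R"];o=-c["R"].T@c["t"]
    return o+d*((h-o[2])/d[:,2])[:,None]
def proj(c,X):
    P=np.atleast_2d(X)@c["R"].T+c["t"];q=P[:,:2]/P[:,2:];q=q*(1+c["k1"]*(q**2).sum(1,keepdims=True))
    K=np.array(c["intrinsics"]);return q*K[0,0]+K[:2,2]
def maskpts(c,m):
    v,u=np.nonzero(m&(c["range_z"]>0));return world(c,np.c_[u,v],c["range_z"][v,u])
def rect(xy):                  # centre, (long,short), yaw of long side in (-90,90]
    (cx,cy),(w,h),a=cv2.minAreaRect(np.asarray(xy,np.float32))
    if w<h: w,h,a=h,w,a+90
    a=(a+90)%180-90
    return np.array([cx,cy]),(w,h),a
def quat(yaw):                 # tool down, tool x at world yaw (rad)
    return [np.cos(yaw/2),np.sin(yaw/2),0,0]
def ortho(c,x0,x1,y0,y1,h,s=0.0005): # top-down; up=+x, right=-y
    xs=np.arange(x1,x0,-s);ys=np.arange(y1,y0,-s);Y,X=np.meshgrid(ys,xs)
    uv=proj(c,np.c_[X.ravel(),Y.ravel(),np.full(X.size,h)]).astype(np.float32).reshape(X.shape+(2,))
    return cv2.remap(c["image"],uv[...,0],uv[...,1],cv2.INTER_CUBIC)
E
python3 - <<'E'
from h import *
for cam in("scene","side"):
    c=capture(cam)
    for q in("hub_a","blank0","plate","jig","tray","damper0","shaft_1"):
        for d in silhouettes(cam,q):
            if d["conf"]<.3: continue
            P=maskpts(c,d["region"])
            if len(P)<20: print(cam,q,d["xy"],"few");continue
            zt=np.percentile(P[:,2],[10,50,90]); 
            h={"hub_a":.014,"blank0":.01,"plate":.008,"tray":.016,"jig":.012,"damper0":.042,"shaft_1":.02}[q]
            # outline at top plane by rays
            v,u=np.nonzero(d["region"]); W=onplane(c,np.c_[u,v],h)
            r=rect(W[:,:2]); rd=rect(P[P[:,2]>h-.005][:,:2]) if (P[:,2]>h-.005).sum()>10 else None
            print(cam,q,"%.2f"%d["conf"],np.round(d["xy"]),"z",zt.round(3),"ray",r[0].round(3),np.round(r[1],3),round(r[2],1),"dep",rd and (rd[0].round(3),np.round(rd[1],3),round(rd[2],1)))
E
```

```text
scene hub_a 0.78 [337. 245.] z [0.005 0.014 0.016] ray [0.684 0.163] [0.074 0.057] 11.4 dep (array([0.682, 0.166]), array([0.071, 0.052]), 11.6)
scene hub_a 0.58 [260. 263.] z [0.011 0.014 0.016] ray [ 0.676 -0.01 ] [0.073 0.048] -23.6 dep (array([ 0.675, -0.01 ]), array([0.072, 0.049]), -23.4)
scene hub_a 0.57 [303. 156.] z [0.002 0.013 0.016] ray [0.429 0.201] [0.079 0.058] 6.5 dep (array([0.427, 0.203]), array([0.073, 0.052]), 7.4)
scene blank0 0.84 [210. 282.] z [0.008 0.01  0.012] ray [ 0.66  -0.147] [0.074 0.052] 13.4 dep (array([ 0.659, -0.148]), array([0.072, 0.05 ]), 13.2)
scene blank0 0.83 [174. 208.] z [0.008 0.01  0.012] ray [ 0.446 -0.177] [0.073 0.05 ] -2.4 dep (array([ 0.444, -0.176]), array([0.07 , 0.049]), -2.4)
scene blank0 0.69 [340. 184.] z [0.008 0.01  0.012] ray [0.54  0.258] [0.072 0.052] -20.2 dep (array([0.538, 0.26 ]), array([0.071, 0.051]), -18.8)
scene blank0 0.55 [377. 167.] z [0.006 0.01  0.012] ray [0.523 0.384] [0.072 0.056] 6.8 dep (array([0.522, 0.385]), array([0.069, 0.05 ]), 5.8)
scene blank0 0.44 [ 98. 259.] z [0.003 0.006 0.014] ray [ 0.499 -0.37
[... 2846 characters left out ...]
, 0.051]), -56.3)
side jig 0.86 [251. 201.] z [0.009 0.013 0.061] ray [0.496 0.034] [0.153 0.121] 88.8 dep (array([0.496, 0.021]), array([0.12 , 0.115]), -1.6)
side tray 0.96 [305. 350.] z [0.002 0.004 0.012] ray [ 0.496 -0.377] [0.202 0.141] 5.9 dep (array([ 0.497, -0.375]), array([0.201, 0.137]), 6.0)
side damper0 0.56 [315. 273.] z [0.01  0.039 0.042] ray [ 0.563 -0.241] [0.054 0.024] 65.8 dep (array([ 0.568, -0.23 ]), array([0.032, 0.022]), 69.9)
side damper0 0.52 [341. 237.] z [0.006 0.009 0.011] ray [ 0.644 -0.17 ] [0.072 0.052] 14.6 dep None
side shaft_1 0.72 [254. 192.] z [0.01  0.012 0.023] ray [0.495 0.017] [0.044 0.04 ] 88.0 dep (array([0.496, 0.023]), array([0.026, 0.017]), 75.7)
```

Run:
```python
from h import *
print(current_orientation(), current_position())
tiles=[]
move_ptp([0.54,0.08,0.30],quat(0.0))
print(current_clock(),current_joint_pos().round(2) if hasattr(current_joint_pos(),'round') else current_joint_pos())
c=capture("wrist");print("cam",-c["R"].T@c["t"],c["R"][2]);np.savez("w1.npz",**c)
cv2.imwrite("pics/w1.png",c["image"])
for (x,y,h) in((.496,.021,.02),(.683,.165,.014),(.675,-.01,.014),(.427,.202,.014)):
    t=ortho(c,x-.06,x+.06,y-.06,y+.06,h,.0003)[:400,:400];tiles.append(t);print(t.shape)
for q,h in(("hub_a",.014),("blank0",.01),("jig",.012),("shaft_1",.02)):
    for d in silhouettes("wrist",q):
        P=maskpts(c,d["region"]);P=P[P[:,2]>h-.004]
        if len(P)>50: r=rect(P[:,:2]);print(q,"%.2f"%d["conf"],np.round(d["xy"]),np.median(P[:,2]).round(4),r[0].round(4),np.round(r[1],3),round(r[2],1))
t=np.vstack([np.hstack(tiles[:2]),np.hstack(tiles[2:])])
t=cv2.convertScaleAbs(t,alpha=1.4);cv2.imwrite("pics/t1.png",cv2.resize(t,(600,600)))
```

```text
[ 7.98494459e-01 -6.02002158e-01 -2.24911980e-05 -1.81759151e-05] [ 0.1651003  -0.57682212  0.2226455 ]
3.6333 [ 0.02  0.22  1.52 -0.    1.41  0.02]
cam [0.54125656 0.16358067 0.46164422] [-6.08482306e-05 -3.04059015e-01 -9.52653196e-01]
(400, 400, 3)
(400, 400, 3)
(400, 400, 3)
(400, 400, 3)
hub_a 0.84 [372.  86.] 0.0138 [0.6812 0.1665] [0.072 0.05 ] 11.0
hub_a 0.83 [347. 200.] 0.0137 [ 0.674  -0.0087] [0.071 0.05 ] -21.9
hub_a 0.74 [166.  48.] 0.0136 [0.4266 0.2029] [0.07  0.051] 7.3
blank0 0.94 [259.  15.] 0.0097 [0.537  0.2554] [0.071 0.043] -15.9
blank0 0.90 [199. 298.] 0.0095 [ 0.4427 -0.1735] [0.07 0.05] -1.6
blank0 0.59 [329. 286.] 0.0096 [ 0.6116 -0.0604] [0.258 0.062] -65.0
jig 0.89 [230. 169.] 0.0122 [0.4974 0.0214] [0.121 0.111] -1.8
jig 0.61 [238. 373.] 0.014 [ 0.4927 -0.3264] [0.2   0.055] 2.0
shaft_1 0.79 [227. 188.] 0.0228 [0.4994 0.0246] [0.026 0.02 ] 62.5
```

View pics/t1.png

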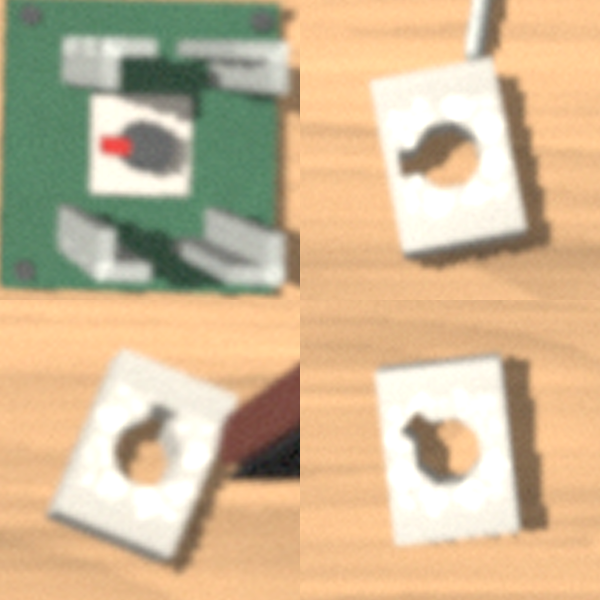

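The top-left tile (up = +x, left = +y) shows the red key pointing to +y, the jig's long side, so this is shaft_1 and hub_b is needed. The hub at (0.681, 0.166), top right, has its keyway on a long side, so it is hub_b. Bottom left is hub_a and bottom right is hub_c. Next I look from close by and fetch hub_b.

```bash
cat >> h.py <<'E'
R2=np.pi/180
def measure(q,xy,h,tol=.05):
    """wrist picture -> (centre xy, yaw deg, top z, size) of q nearest xy"""
    c=capture("wrist");best=None
    for d in silhouettes("wrist",q):
        if d["conf"]<.3: continue
        P=maskpts(c,d["region"]);P=P[abs(P[:,2]-h)<.004]
        if len(P)<100: continue
        r=rect(P[:,:2]);a=r[2]*R2;A=np.array([[np.cos(a),-np.sin(a)],[np.sin(a),np.cos(a)]])
        L=P[:,:2]@A;lo,hi=np.percentile(L,[.7,99.3],axis=0)
        o=(A@((lo+hi)/2),r[2],np.median(P[:,2]),hi-lo)
        e=np.linalg.norm(o[0]-xy)
        if e<tol and (best is None or e<best[0]): best=(e,o)
    return (None if best is None else best[1]),c
def look(q,xy,yaw,h,z=.2,tol=.05):
    move_ptp([xy[0],xy[1],z],quat((yaw+90)*R2))
    o,c=measure(q,np.array(xy),h,tol)
    print("look",q,None if o is None else (o[0].round(4),round(o[1],1),o[2].round(4),o[3].round(4)),"t",round(current_clock(),1))
    return o,c
def pick(xy,yaw,under,top=.13,pre=.07,dz=.0025):
    Q=quat((yaw+90)*R2)
    move_gripper(pre)
    move_ptp([xy[0],xy[1],under+.045],Q)
    b=servo_line([xy[0],xy[1],under+dz],Q,rate=.1,contact_N=10)
    if b: print("contact in descent",current_position(),current_force())
    move_gripper(0.0); g=current_finger_gap()
    servo_line([xy[0],xy[1],top],Q,rate=.2)
    print("gap",round(g,4),round(current_finger_gap(),4),"t",round(current_clock(),1))
    return current_finger_gap()
def place(xy,yaw,under,top=.14,near=.02,dz=.0025,opening=.066,N=8):
    Q=quat((yaw+90)*R2)
    move_ptp([xy[0],xy[1],top],Q)
    servo_line([xy[0],xy[1],under+dz+near],Q,rate=.12)
    b=servo_line([xy[0],xy[1],under+dz-.002],Q,rate=.03,contact_N=N)
    z=current_position()[2]
    print("lowered contact",b,"under err mm",round((z-dz-under)*1e3,2),"F",np.round(current_force(),1),"t",round(current_clock(),1))
    return z-dz-under
E
python3 - <<'E'
from h import *
o,c=look("jig",(.497,.021),-1.7,.012)
np.savez("jig.npz",**c)
# posts
for d in silhouettes("wrist","jig")[:1]:
    P=maskpts(c,d["region"]);T=P[(P[:,2]>.062)];r=rect(T[:,:2]);print("posts",np.median(T[:,2]),r,len(T))
for d in silhouettes("wrist","shaft_1")[:1]:
    P=maskpts(c,d["region"]);print("shaft",d["conf"],rect(P[:,:2]))
o,c=look("hub_b",(.681,.166),11,.014)
move_gripper(.07)
pick(o[0],o[1],0)
c=capture("wrist");cv2.imwrite("pics/held.png",c["image"])
E
```

```text
look jig (array([0.4969, 0.0219]), -1.6, np.float64(0.0119), array([0.1191, 0.1082])) t 5.5
posts 0.06966509094244197 (array([0.49731022, 0.0219349 ]), (0.08644843846559525, 0.06517898291349411), -1.4407882690429688) 1066
shaft 0.62 (array([0.49754912, 0.02181945]), (0.0406915508210659, 0.03843199089169502), -1.1377182006835938)
look hub_b (array([0.6811, 0.1661]), 11.1, np.float64(0.0139), array([0.0692, 0.0481])) t 6.6
gap 0.0495 0.0497 t 9.8
```

Run:
```python
from h import *
e=place((.4971,.0220),-1.5,.012)
if abs(e)<.0025:
    move_gripper(.066); p=current_position(); servo_line([p[0],p[1],.14],rate=.2)
    look_o,c=measure("hub_b",np.array([.4971,.022]),.026)
    print(look_o); 
    cv2.imwrite("pics/jig2.png",cv2.resize(ortho(c,.43,.57,-.05,.09,.026,.00035),(500,500)))
print(current_clock())
```

```text
lowered contact True under err mm 0.3 F [-0.5  0.6  4.7] t 12.4
(array([0.49661039, 0.02222018]), -1.2729721069335938, np.float64(0.025862787800709774), array([0.06947212, 0.04845946]))
13.7917
```

```bash
cat >> h.py <<'E'
J=np.array([.4971,.0220]);JY=-1.5
def stack_one(q,xy,yaw,h,under):
    o,c=look(q,xy,yaw,h,tol=.08)
    if o is None: return False
    if np.linalg.norm(o[0]-xy)>.015 or abs(o[1]-yaw)>8: o,c=look(q,o[0],o[1],h,tol=.03)
    if o is None or abs(o[3][0]-.07)>.004 or abs(o[3][1]-.05)>.004: print("bad size");return False
    g=pick(o[0],o[1],0)
    if g<.045: print("missed");return False
    e=place(J,JY,under)
    if abs(e)>.0025: print("NOT SEATED");return False
    move_gripper(.066);p=current_position();servo_line([p[0],p[1],.16],rate=.2)
    o,c=measure(q,J,under+h);print("stacked",None if o is None else (o[0].round(4),round(o[1],1),o[2].round(4),o[3].round(4)))
    return True
E
python3 - <<'E'
from h import *
ok=stack_one("blank0",np.array([.444,-.176]),-2,.01,.026) and stack_one("blank0",np.array([.659,-.148]),13.5,.01,.036)
print(ok,current_clock())
c=capture("wrist");cv2.imwrite("pics/s2.png",c["image"])
E
```

```text
look blank0 (array([ 0.4428, -0.1756]), -2.8, np.float64(0.0099), array([0.0688, 0.0477])) t 14.8
gap 0.0495 0.0498 t 17.6
lowered contact True under err mm -0.18 F [ 0.8 -0.   0.6] t 19.9
stacked (array([0.4964, 0.0224]), -1.5, np.float64(0.0359), array([0.0687, 0.0482]))
look blank0 (array([ 0.6589, -0.1469]), 13.4, np.float64(0.0099), array([0.069 , 0.0481])) t 22.4
gap 0.05 0.0496 t 25.2
lowered contact True under err mm -0.1 F [1.1 0.8 0.5] t 27.6
stacked (array([0.4967, 0.0223]), -1.2, np.float64(0.0459), array([0.0694, 0.0483]))
True 28.925
```

View pics/s2.png

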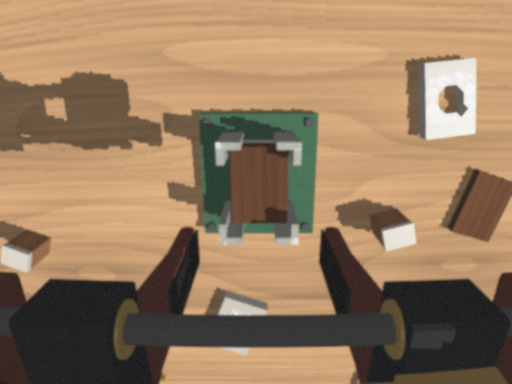

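The picture shows two blanks square between the posts at (259,184) and both dampers standing at (25,250) and (393,228). I carry on with the other two blanks.

Run:
```python
from h import *
ok=stack_one("blank0",np.array([.537,.258]),-16,.01,.046) and stack_one("blank0",np.array([.521,.384]),5,.01,.056)
print(ok,current_clock())
c=capture("wrist");cv2.imwrite("pics/s3.png",c["image"])
c=capture("scene");cv2.imwrite("pics/s3scene.png",cv2.resize(c["image"],(800,600)))
for d in silhouettes("scene","plate"):
    P=maskpts(c,d["region"]);v,u=np.nonzero(d["region"]);P=P[abs(P[:,2]-.008)<.004]
    print(d["conf"],rect(P[:,:2]),c["image"][v,u].mean(0))
```

```text
look blank0 (array([0.5373, 0.2593]), -16.7, np.float64(0.0099), array([0.0689, 0.0474])) t 30.0
gap 0.0498 0.0494 t 32.8
lowered contact True under err mm -0.08 F [ 0.4 -0.3  1.5] t 35.2
stacked (array([0.4966, 0.0224]), -2.2, np.float64(0.0559), array([0.069 , 0.0481]))
look blank0 (array([0.5201, 0.3862]), 4.8, np.float64(0.0099), array([0.0687, 0.048 ])) t 37.9
gap 0.0496 0.0498 t 40.7
lowered contact True under err mm 0.04 F [-0.7 -0.1  4.3] t 43.4
stacked (array([0.4964, 0.0223]), -1.7, np.float64(0.0659), array([0.0685, 0.0482]))
True 44.65
0.79 (array([0.41676432, 0.45574188]), (0.06866153329610825, 0.053125083446502686), 25.347787857055664) [10.89552239 13.14328358 16.31940299]
0.65 (array([0.28158557, 0.33760059]), (0.0712888315320015, 0.05144789442420006), -54.12702560424805) [82.93814433 92.8419244  15.65635739]
0.61 (array([0.40234214, 0.34858912]), (0.07026155292987823, 0.05238533392548561), 18.731409072875977) [ 47.51344743 103.92420538 142.38875306]
0.21 (array([0.42794535, 0.20327675]), (0.06924647092819214, 0.05179232358932495), 6.135049343109131) [119.25970874 133.1092233  143.25970874]
```

View pics/s3scene.png

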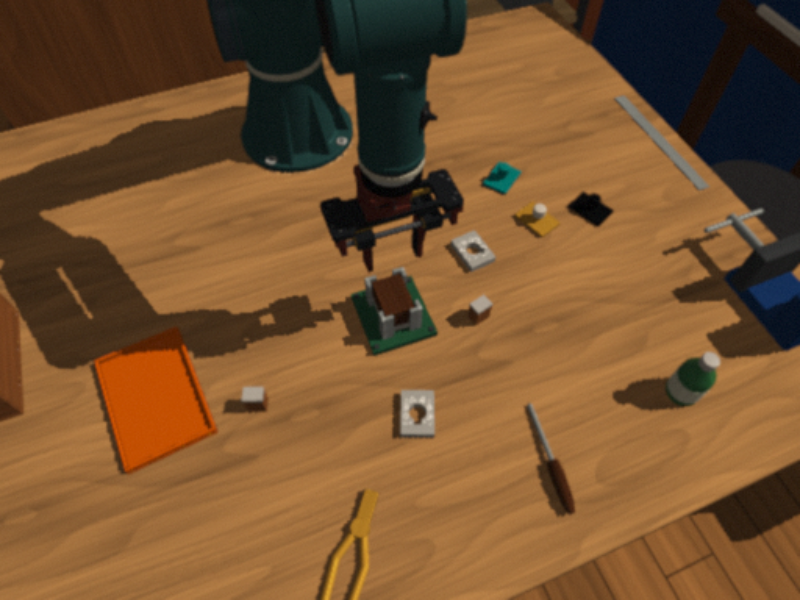

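All four blanks are stacked, at (393,295). The brass plate is at (538,218) with its white knob up, not the turquoise one (501,178) or the black one (590,207). Now I fetch the plate, then the two hubs.

Run:
```python
from h import *
ok=stack_one("plate",np.array([.402,.348]),18,.008,.066)
print(ok,current_clock())
c=capture("wrist");cv2.imwrite("pics/s4.png",c["image"])
```

```text
look plate (array([0.4018, 0.3488]), 18.3, np.float64(0.0078), array([0.0695, 0.0484])) t 46.2
gap 0.0496 0.0494 t 49.0
lowered contact True under err mm 0.24 F [0.3 0.4 3.7] t 51.5
stacked (array([0.4962, 0.0223]), -1.5, np.float64(0.0739), array([0.0696, 0.0485]))
True 52.6833
```

View pics/s4.png

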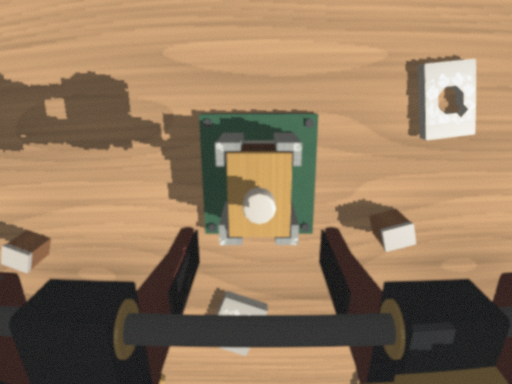

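The plate lies level and square with its knob up at (260,207). Next, the two spare hubs go to the tray, carried high over the stack.

Run:
```python
from h import *
T=np.array([.4978,-.374]);ty=6.2;ux=np.array([np.cos(ty*R2),np.sin(ty*R2)])
p=current_position();servo_line([p[0],p[1],.22],rate=.2)
for xy,yaw,s in((np.array([.674,-.009]),-23,1),(np.array([.427,.203]),7,-1)):
    o,c=look("hub_a",xy,yaw,.014,z=.22)
    if o is None or pick(o[0],o[1],0,top=.22)<.045: print("stop");break
    t=T+ux*.045*s
    e=place(t,ty,.005,top=.22)
    if abs(e)>.003: print("not down");break
    move_gripper(.066);p=current_position();servo_line([p[0],p[1],.22],rate=.2)
print(current_clock())
move_ptp([.5,-.2,.36],quat(90*R2))
c=capture("wrist");cv2.imwrite("pics/e_w.png",c["image"])
d=capture("scene");cv2.imwrite("pics/e_s.png",cv2.resize(d["image"],(800,600)))
c=capture("side");cv2.imwrite("pics/e_d.png",cv2.resize(c["image"],(800,600)))
for cam,k in(("scene",d),("side",c)):
  for q,h in(("hub_a",.019),("plate",.074),("damper0",.042)):
    for m in silhouettes(cam,q):
        if m["conf"]<.3: continue
        P=maskpts(k,m["region"]);P=P[abs(P[:,2]-h)<.005]
        if len(P)>30: r=rect(P[:,:2]);print(cam,q,np.round(m["xy"]),r[0].round(3),np.round(r[1],3),round(r[2],1),np.median(P[:,2]).round(4))
```

```text
look hub_a (array([ 0.674 , -0.0087]), -22.6, np.float64(0.0139), array([0.0693, 0.0486])) t 54.0
gap 0.0498 0.0499 t 57.4
lowered contact True under err mm 0.45 F [-0.5 -0.   3.7] t 61.2
look hub_a (array([0.4262, 0.203 ]), 6.3, np.float64(0.0139), array([0.0695, 0.0484])) t 65.0
gap 0.0496 0.0497 t 68.4
lowered contact True under err mm 0.34 F [0.3 0.3 3.2] t 72.8
74.525
scene hub_a [109. 267.] [ 0.541 -0.368] [0.072 0.049] 6.3 0.0196
scene hub_a [ 92. 234.] [ 0.452 -0.378] [0.073 0.049] 6.8 0.019
scene plate [252. 188.] [0.498 0.022] [0.071 0.05 ] -2.2 0.0741
scene damper0 [163. 258.] [ 0.569 -0.23 ] [0.03  0.023] 68.8 0.0418
scene damper0 [309. 198.] [0.553 0.154] [0.031 0.022] -77.4 0.0415
side hub_a [323. 346.] [ 0.541 -0.37 ] [0.072 0.052] 6.1 0.0179
side hub_a [277. 360.] [ 0.451 -0.38 ] [0.07 0.05] 5.6 0.018
side hub_a [306. 350.] [ 0.497 -0.375] [0.2   0.138] 6.8 0.0153
side hub_a [262. 152.] [0.545 0.148] [0.037 0.016] -43.6 0.0187
side hub_a [257. 198.] [ 0.497 -0.003] [0.044 0.004] -1.3 0.0185
side plate [252. 174.] [0.495 0.021] [0.07  0.054] -0.6 0.0735
side damper0 [317. 274.] [ 0.568 -0.23 ] [0.031 0.022] 69.5 0.0409
```

View pics/e_d.png

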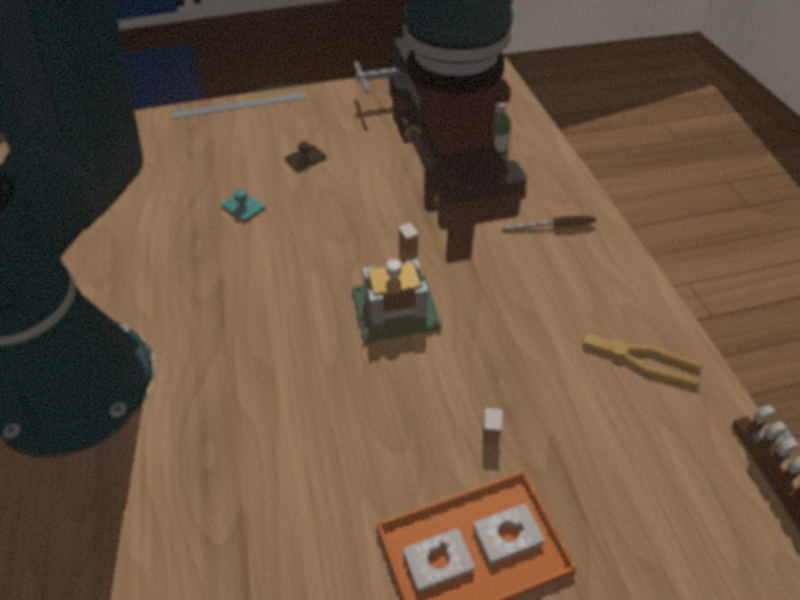

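View pics/e_w.png

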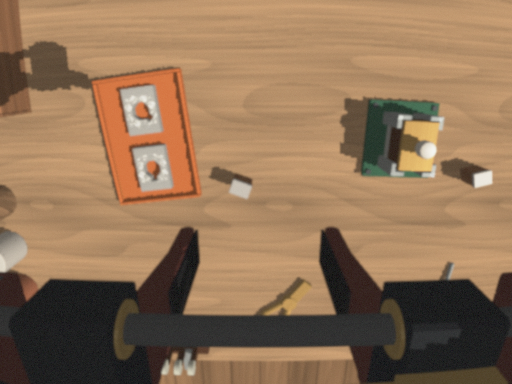

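The stack stands in the jig with the plate on top and its knob up. The rejected hubs lie flat side by side in the tray at wrist (141,110) and (152,168). Both dampers, at (240,187) and (477,176), are where they were.

```bash
python3 -c "
from bench import *
print(close_job(),current_clock())"
```

```text
the job is handed in; nothing more can be done
the job is handed in; nothing more can be done
```

The job is done and handed in. The last clock reading was 74.5 s, just before the final check move, against the 208 s limit.

- **Hub:** The red key points along the jig's +y, at a long side, so shaft_1 was in the jig and hub_b was the one to fit. I seated it in the jig and its top measured 25.9 mm, against 26 mm expected.
- **Stack:** I then put all four blanks on it (tops at 36, 46, 56 and 66 mm) and the brass plate with its knob up (plate top 74 mm). Each piece measured within about 1 mm and 1° of the jig's axes.
- **Rejects:** hub_a and hub_c lie flat beside each other in the orange tray, with tops at about 18–19.5 mm against 19 mm expected.
- **Dampers and knocks:** In the last pictures both dampers stood within 1 mm of where they started, one of them confirmed by the scene camera only. I saw no piece knocked aside.
- **Checks that disagreed:** The side-camera network gave a few false extra hub detections, at the tray, at a damper and at the jig. I discarded them by size and position. No other check failed.

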